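# Sort the gas-sample syringes by their plungers

## Robot

A 6-joint arm with a two-finger parallel gripper is mounted at the origin on the work surface. World frame = base frame: x ahead of the robot, y to its left, z up, the work surface at z = 0. Lengths are in mm, angles in rad, forces in N, time in s.
With the tool pointing down it reaches from about 400 to 925 mm from the base axis. Payload 12.5 kg.
Tool frame: the origin (TCP) lies on the mounting face of the last link; the fingertips stand 190 mm ahead of it and the grasp point (between the pads) lies 171 mm ahead of it (env.grasp_offset is the distance from the TCP to the grasp point, in mm); z points along the fingers, y is the direction in which the jaws open and shut (so a half turn about z gives the same grasp; the last joint's range is limited). The gripper opens to 95 mm and grips with 3 to 60 N. Pads are 20 mm wide; open, the fingers measure 119 mm over their backs; the gripper's body (75 mm by 180 mm) begins 59 mm behind the grasp point.
Start: joints at [-1.304, 0.491, 1.559, -0, 1.092, -0.106], TCP at [227.659, -582.062, 404.761] pointing down, gripper open.
Joint ranges: [-3.1, 3.1], [-0.84, 2.19], [0.05, 2.79], [-1.13, 4.28], [0.06, 2.93], [-2.69, 2.69]. Speed limits (rad/s): [2.22, 2.22, 2.79, 3.14, 3.14, 3.14].

## Interface

Orientations are given as [roll, pitch, yaw] about the fixed x, y, z axes, in that order (R = Rz(yaw) Ry(pitch) Rx(roll)).
In Python, from cell import env, viewer gives the robot as it stands.
- The arm moves only by the tool play_rows, never from a script. Its argument "increments" is a list of rows, each an object of numbers: "dx", "dy", "dz": the shift along the tool's x, y, z in mm; "rx", "ry", "rz": the turn, a rotation vector about the tool's x, y, z in units of 6 degrees (1.0 is 6 degrees). A call has 1 to 8 rows; each row is the pose to reach, as a shift and turn from the pose measured when the call began, along the tool's axes at that moment; what a row does not reach only later rows make up. A row lasts 1/12 s, in which the tool goes at most 41.7 mm and 7.16 degrees, less where a joint would pass 70% of its speed; a pose out of reach is approached as far as the arm can. A call with a gripper value outside its range is refused whole. "fingers" is the opening, from 0 (shut) to 1 (fully open), set as the call begins (left out, the last holds). The fingers move at their own pace and stop on an object; the grip force is fixed at half the most. Time passes only in rows, so rows that repeat a pose let the fingers close. It gives the time, the measured TCP pose, the force and the opening at its end, in the units of the state.
- env.state(): the state, without advancing time (a new reading comes with each control period).
- viewer.read_camera(name): name is "scene" or "top" or "wrist"; returns a dict with "image" (480x640x3 uint8, red, green, blue), "fx", "fy", "cx", "cy" (pixels), "rvec" (rotation vector, rad) and "tvec" (3), from world to camera coordinates, as OpenCV has them. Camera axes: x right, y down, z forward; pixel columns grow to the right and rows downward; lengths in mm; the calibration is good to about 2 mm. The wrist camera is an equidistant fisheye: a pixel r from the principal point sees the ray r / f radians off the axis. A picture is of the moment at which its call begins. There is no depth.
- env.job_done(): hands the job in, once; it reports no verdict.
The state is a dict: "t": time; "joints": joint angles; "qvel": joint speeds; "tau": joint torques, N m; "eef_pos": TCP position; "tcp_rot": TCP orientation; "ft_force": force on the tool from outside, world axes, zero at the start; "moment": the same for the moment, N m; "opening": opening from 0.0 (shut) to 1.0 (fully open).
Only numpy, scipy, OpenCV 4.12 (cv2) and the standard library are available. Lean on these libraries where they do the work, as an engineer would, in place of code of your own. Each camera call takes 0.05 s, during which the arm holds its last target.

## Task

Three gas-sample syringes lie mixed on the bench. Lay each one that still holds a sample (plunger drawn out) in a V of the white two-place rack, seated across both plates with the nose either way, and put the spent one (plunger pushed home) flat in the steel wash tray. Do not shift any plunger, and leave the tomatoes and the glass jar near them where they are.

Things in the scene. Friction and masses are not known exactly. Their poses are not given: they have to be found in the camera images.
- syringe_1: Syringe lying loose on the bench. Clear barrel 26 mm in diameter, 110 mm long; origin on its axis at mid-length, 13 mm above the bench; x along the axis to the nose. Finger flange 44 x 26 mm at x = -55 to -59 mm, wide side level so it does not roll; stopcock to x = +83 mm, lever 12 mm above the axis. Rear face of the 24 mm thumb disc at x = -(71 mm + plunger value). About 85 g. Grip across the barrel.
- syringe_2: Another syringe, same shape and axes as syringe_1.
- syringe_3: Another syringe, same shape and axes as syringe_1.
- plunger_1 (a joint): Plunger of syringe_1, metres drawn out of the barrel: 0 to 0.002 = pushed home (spent), 0.039 to 0.050 = drawn out (holds a sample). Stays by friction of about 4 N; the stop is at 0.058.
- plunger_2 (a joint): Plunger of syringe_2, metres drawn out of the barrel: 0 to 0.002 = pushed home (spent), 0.039 to 0.050 = drawn out (holds a sample). Stays by friction of about 4 N; the stop is at 0.058.
- plunger_3 (a joint): Plunger of syringe_3, metres drawn out of the barrel: 0 to 0.002 = pushed home (spent), 0.039 to 0.050 = drawn out (holds a sample). Stays by friction of about 4 N; the stop is at 0.058.
- rack: White rack fixed to the bench, 96 (x) by 186 (y) by 51 mm high; origin under its middle. Two plates 10 mm thick at x = -32 and +32 mm, each with two 90 degree V notches, 25 mm deep, 50 mm wide at the top, bottoms 26 mm over the bench, at y = +45 and -45 mm. Base 8 mm thick. A barrel lies across both plates, flange and nose outside them: up to 17 mm off along x is fine.
- lane_1 (a point): Point on the barrel's axis, at mid-barrel, of a syringe lying seated in the y = +45 mm V of the rack: 44 mm above the bench. Axes as the rack's: the syringe lies along x, nose either way.
- lane_2 (a point): Point on the barrel's axis, at mid-barrel, of a syringe lying seated in the y = -45 mm V of the rack: 44 mm above the bench. Axes as the rack's: the syringe lies along x, nose either way.
- tray: Open steel wash tray fixed to the bench, 250 mm (x) by 190 mm (y), walls 40 mm high and 4 mm thick, floor about 4 mm thick; origin at the middle of its underside. It is empty.
- tomato_1: Tomato, about 62 mm across and 49 mm tall, origin under its middle; bystander.
- tomato_2: Tomato, about 68 mm across and 54 mm tall, origin under its middle; bystander.
- tomato_3: Tomato, about 64 mm across and 51 mm tall, origin under its middle; bystander.
- jar: Closed glass sample jar with a metal lid, 92 mm across and 116 mm tall, origin under its middle; bystander.
Not all that is in view belongs to the job. Leave any brown look-alike of the syringe_2 alone.

How it is judged:
By the outcome, as a careful person would: the job done as asked, in the order asked, and still so for the second after the job is handed in, with the robot touching nothing.
It also fails if it takes over 69 s, if anything falls off the work surface, if the arm or the gripper's body presses on something with over 40 N, if the wrist force passes 120 N, or if a joint passes its speed limit or range.

## Working session

There is one attempt and no reset: what is moved stays moved. The work goes in short steps, Python scripts to look and compute and a tool call to move; the robot and the scene stay as the last step left them, time stands still between calls to the robot, and variables do not carry over. Pictures are saved under pics/ and viewed, and the job is handed in when it is done.

Besides the shell and the picture viewer there is one more tool, called after "Emit:" as a command line: name --argument value ..., lists and objects as JSON in quotes. play_rows: Moves the arm, as the interface text tells. Its arguments: {"type":"object","properties":{"increments":{"type":"array","items":{"type":"object","properties":{"dx":{"type":"number"},"dy":{"type":"number"},"dz":{"type":"number"},"rx":{"type":"number"},"ry":{"type":"number"},"rz":{"type":"number"}}}},"fingers":{"type":"number"}},"required":["increments"]}

```bash
ls; mkdir -p pics; python3 - <<'E'
from cell import env, viewer
import cv2
print(env.state())
for n in ["scene","top","wrist"]:
    c=viewer.read_camera(n)
    cv2.imwrite(f"pics/{n}0.png",c["image"][:,:,::-1])
    print(n,{k:v for k,v in c.items() if k!="image"})
E
```

```text
pics
{'t': 0.0, 'joints': array([-1.30359682e+00,  4.91578816e-01,  1.55944759e+00, -3.31361288e-05,
        1.09173545e+00, -1.05584379e-01]), 'qvel': array([-0.0002076 ,  0.00264109, -0.00020561,  0.00068179, -0.00056447,
        0.00037977]), 'tau': array([-1.97630565e-03, -6.12650371e+01, -2.58179730e+01,  6.91940566e-02,
        4.82693198e-02, -1.42282779e-04]), 'eef_pos': array([ 227.65056466, -582.03154828,  404.15030762]), 'tcp_rot': array([-3.14042686e+00, -9.39962147e-05,  3.72799124e-01]), 'ft_force': array([-0.09015028, -0.33832416,  0.27645974]), 'moment': array([ 0.0151538 , -0.01478281,  0.05369892]), 'opening': 0.9989801480536683}
scene {'fx': 612.1899836960974, 'fy': 612.1899836960974, 'cx': 321.9882183486476, 'cy': 237.81485752744703, 'rvec': array([ 2.18798745,  0.69369957, -0.29626091]), 'tvec': array([-397.72837716, -146.76036399, 1908.6790429 ])}
top {'fx': 522.7935551542929, 'fy': 522.7935551542929, 'cx': 317.8086068392227, 'cy': 242.95706831451534, 'rvec': array([ 2.18015418, -2.17131618,  0.09257829]), 'tvec': array([ -14.60538444,  481.85706187, 1287.63381861])}
wrist {'fx': 371.64829954431775, 'fy': 371.64829954431775, 'cx': 322.9622940982307, 'cy': 242.29341879714576, 'rvec': array([-2.38303613,  1.62614803,  0.24507398]), 'tvec': array([-625.16174777,  -33.28202657,  392.5474224 ])}
```

View pics/scene0.png

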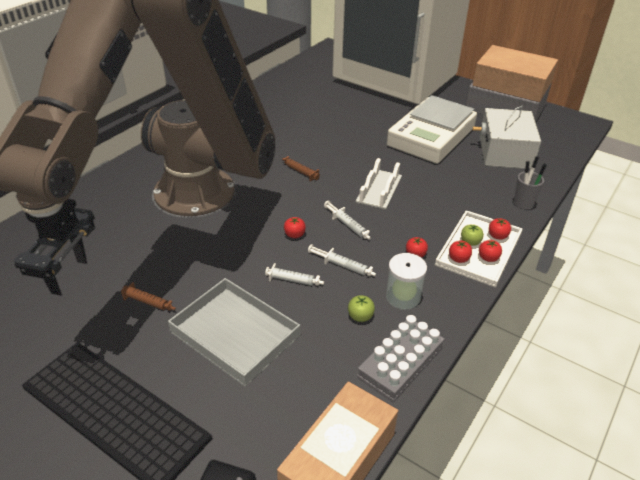

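View pics/top0.png

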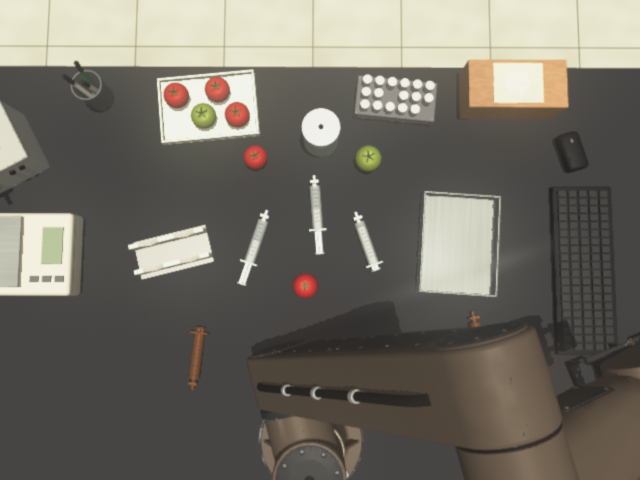

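View pics/wrist0.png

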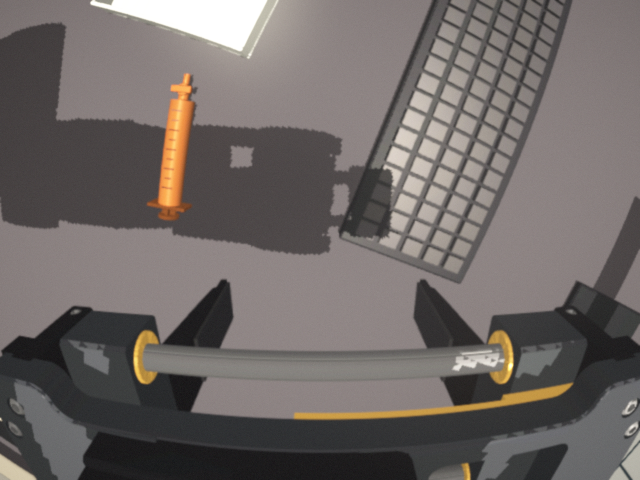

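The scene shows three white syringes, which in the top view lie at about (255,247), (317,215) and (367,242). The rack is at (171,252) and the tray at (459,244). Two brown look-alikes are at (197,357) and (474,320) and are to be left alone. Next I'll enlarge the syringes and the rack.

```bash
python3 - <<'E'
import cv2
im=cv2.imread("pics/top0.png")
cv2.imwrite("pics/top_c1.png",cv2.resize(im[165:300,225:395],None,fx=4.4,fy=4.4,interpolation=cv2.INTER_CUBIC))
cv2.imwrite("pics/top_c2.png",cv2.resize(im[215:290,120:225],None,fx=7,fy=7,interpolation=cv2.INTER_CUBIC))
im=cv2.imread("pics/scene0.png")
cv2.imwrite("pics/scene_c1.png",cv2.resize(im[150:300,255:415],None,fx=4,fy=4,interpolation=cv2.INTER_CUBIC))
E
```

```text
(no output)
```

View pics/top_c1.png

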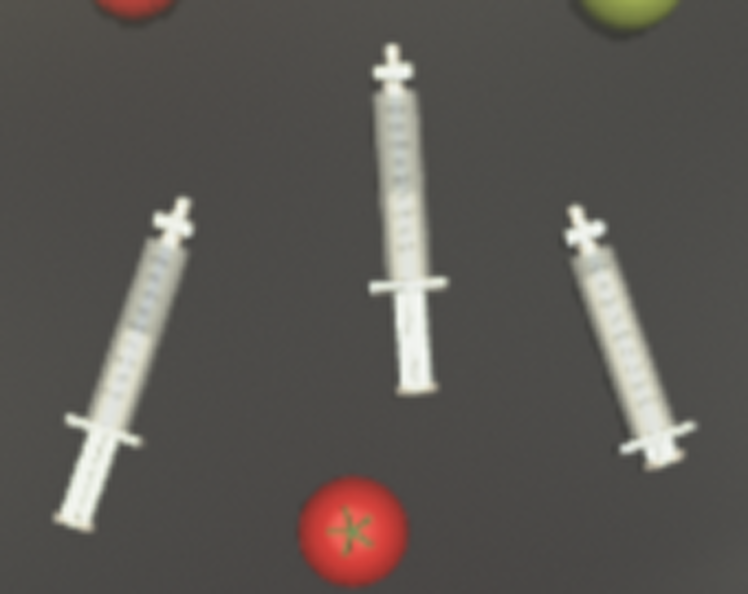

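View pics/top_c2.png

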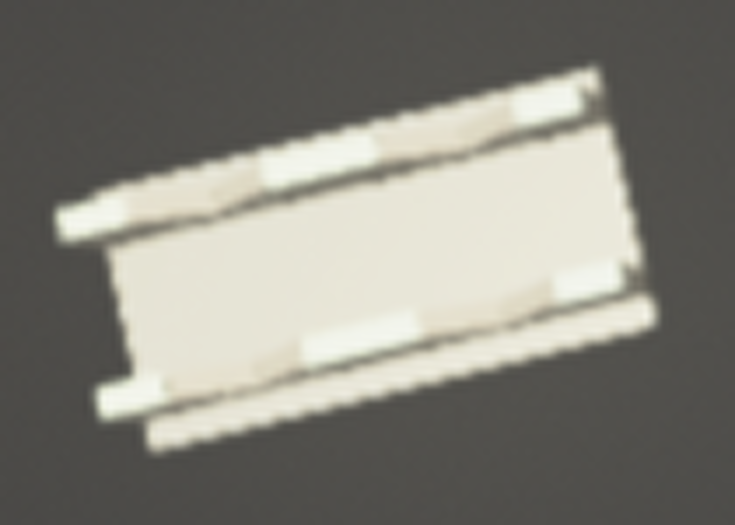

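View pics/scene_c1.png

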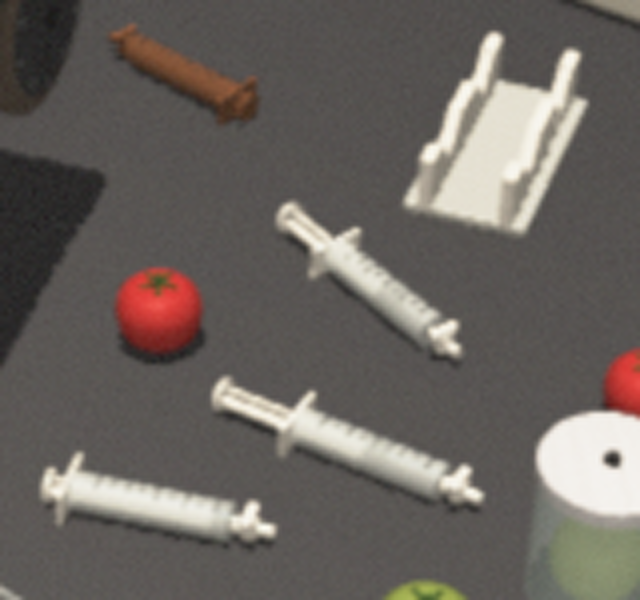

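```bash
cat > h.py <<'E'
import numpy as np, cv2
from scipy.spatial.transform import Rotation as R
TOP=dict(f=522.7935551542929,cx=317.8086068392227,cy=242.95706831451534,rvec=[ 2.18015418,-2.17131618,0.09257829],tvec=[-14.60538444,481.85706187,1287.63381861])
def bp(u,v,z,c=TOP):
    r=R.from_rotvec(c['rvec']).as_matrix(); o=-r.T@np.array(c['tvec'])
    d=r.T@np.array([(u-c['cx'])/c['f'],(v-c['cy'])/c['f'],1]); return (o+d*(z-o[2])/d[2])
def cam(c): return dict(f=c['fx'],cx=c['cx'],cy=c['cy'],rvec=c['rvec'],tvec=c['tvec'])
def crop(x,y,s,ox,oy): return ((x+.5)/s-.5+ox,(y+.5)/s-.5+oy)
def R2y(d): return np.degrees(np.arctan2(d[1],d[0]))
E
python3 - <<'E'
from h import *
np.set_printoptions(precision=1,suppress=True)
S={'L':[(183,200),(168,240),(104,430),(74,523)],'M':[(391,47),(396,93),(408,286),(417,390)],'R':[(575,210),(592,250),(658,438),(664,460)]}
for k,p in S.items():
    q=np.array([bp(*crop(*a,4.4,225,165),13)[:2] for a in p])
    d=q[0]-q[2]; n=np.linalg.norm(d); d/=n
    print(k,q.tolist(),'nose-flange',n,'yaw',R2y(d),'ctr from flange',q[2]+57*d,'from nose',q[0]-83*d,'disc',-np.dot(q[3]-(q[2]+57*d),d)-71)
q=np.array([bp(*crop(*a,7,120,215),51)[:2] for a in [(59,225),(581,99),(100,405),(619,276)]])
print('rack',q,q.mean(0),'yaw y',R2y((q[0]-q[1]+q[2]-q[3])),'x',R2y(q[0]+q[1]-q[2]-q[3]),np.linalg.norm(q[0]-q[1]),np.linalg.norm(q[0]+q[1]-q[2]-q[3])/2)
q=np.array([bp(u,v,40)[:2] for u,v in [(424,191),(501,196),(497,297),(418,291)]])
print('tray',q,q.mean(0))
for n,u,v,z in [('tom1',305,286,30),('tomR',255,157,30),('tomG',368,158,30),('jar',321,127,116),('brown',197,357,13)]: print(n,bp(u,v,z)[:2])
E
```

```text
L [[565.7207327608048, 118.43263765953265], [542.4802653737333, 126.76062861321452], [433.05909314681276, 161.83785850461243], [380.07162315506, 178.07057100695727]] nose-flange 139.58196094654517 yaw -18.117445742807792 ctr from flange [487.2 144.1] from nose [486.8 144.2] disc 41.40822801697077
M [[655.5930948253581, -0.8768059205471612], [628.6114554323017, -3.898090141196052], [516.4194482688965, -11.307918461720874], [456.65206166085886, -16.703476710318842]] nose-flange 139.56400683797207 yaw 4.286324094232187 ctr from flange [573.3  -7. ] from nose [572.8  -7.1] disc 46.00348517097429
R [[560.7815224263514, -107.19179801100879], [537.6369376179413, -116.9062310657105], [429.7740996455035, -154.2410669214513], [417.2490040053097, -157.59328691009557]] nose-flange 139.19977919769474 yaw 19.754957860108604 ctr from flange [ 483.4 -135. ] from nose [ 482.7 -135.2] disc -1.0790024958035502
rack [[468.2 451.5]
 [513.2 270.1]
 [405.5 435. ]
 [451.2 255.3]] [459.5 353. ] yaw y 104.10102749068383 x 14.04947183971839 186.93910082443895 64.34278222170848
tray [[ 611.  -276.3]
 [ 599.2 -467.3]
 [ 349.5 -451. ]
 [ 363.3 -258.3]] [ 480.7 -363.2]
tom1 [374.4  18.5]
tomR [698.2 146.7]
tomG [ 696.6 -138.3]
jar [749.1 -19.3]
brown [198.4 284.9]
```

The right-hand syringe (plunger ≈ 0) is the spent one. The left one (≈ 41 mm) and the middle one (≈ 46 mm) hold samples. On geometry, the nose-to-flange length measures 139.5 mm against 140 mm nominal.

Candidates (top view):
- White syringes at (255,247), (317,215) and (367,242), all checked in the crop.
- Brown decoys at (197,357) and (474,320), which I'm excluding.

I'll take the middle syringe first.

```bash
cat >> h.py <<'E'
def go(x,y,z,yawdeg,s=None):
    from cell import env
    s=s or env.state()
    r0=R.from_euler('xyz',s['tcp_rot']); p0=np.array(s['eef_pos'])
    r1=R.from_euler('xyz',[np.pi,0,np.radians(yawdeg)])
    d=r0.inv().apply(np.array([x,y,z])-p0); w=(r0.inv()*r1).as_rotvec(degrees=True)/6
    print('d',d.round(1),'r',w.round(2),'dist',np.linalg.norm(d).round(0),'t',round(s['t'],2))
E
python3 - <<'E'
from h import *
go(573,-7,300,4.3)
E
```

```text
d [ 531.1 -409.7  104.7] r [-0.01  0.    2.84] dist 679.0 t 0.15
```

Emit:
play_rows --increments '[{"dx": 15,"dy": -12,"dz": 3,"rz": 0.1},{"dx": 45,"dy": -35,"dz": 9,"rz": 0.3},{"dx": 76,"dy": -58,"dz": 15,"rz": 0.5},{"dx": 107,"dy": -82,"dz": 21,"rz": 0.7},{"dx": 138,"dy": -106,"dz": 27,"rz": 0.9},{"dx": 169,"dy": -130,"dz": 33,"rz": 1.1},{"dx": 200,"dy": -154,"dz": 39,"rz": 1.3},{"dx": 231,"dy": -178,"dz": 45,"rz": 1.5}]'

```text
invalid input
```

```bash
python3 - <<'E'
from h import *
go(573,-7,300,4.3)
E
```

```text
d [ 531.1 -409.7  104.7] r [-0.01  0.    2.84] dist 679.0 t 0.15
```

Emit:
play_rows --increments '[{"dx": 15,"dy": -12,"dz": 3,"rx": 0,"ry": 0,"rz": 0.1},{"dx": 45,"dy": -35,"dz": 9,"rx": 0,"ry": 0,"rz": 0.3}]' --fingers 1

```text
t: 0.32
eef_pos: [255.7, -534.5, 395.0]
tcp_rot: [3.141, 0.0, 0.338]
ft_force: [0.4, 0.5, -1.2]
opening: 0.998
```

```bash
python3 - <<'E'
from h import *
go(573,-7,300,4.3)
E
```

```text
d [ 474.4 -392.4   94.7] r [0.   0.   2.51] dist 623.0 t 0.32
```

Emit:
play_rows --increments '[{"dx": 30,"dy": -25,"dz": 6,"rx": 0,"ry": 0,"rz": 0.2},{"dx": 60,"dy": -50,"dz": 12,"rx": 0,"ry": 0,"rz": 0.4},{"dx": 90,"dy": -74,"dz": 18,"rx": 0,"ry": 0,"rz": 0.6},{"dx": 120,"dy": -99,"dz": 24,"rx": 0,"ry": 0,"rz": 0.8},{"dx": 150,"dy": -124,"dz": 30,"rx": 0,"ry": 0,"rz": 1.0},{"dx": 180,"dy": -149,"dz": 36,"rx": 0,"ry": 0,"rz": 1.2},{"dx": 210,"dy": -174,"dz": 42,"rx": 0,"ry": 0,"rz": 1.4},{"dx": 240,"dy": -199,"dz": 48,"rx": 0,"ry": 0,"rz": 1.5}]' --fingers 1

```text
t: 0.98
eef_pos: [416.6, -265.5, 346.6]
tcp_rot: [3.141, 0.0, 0.18]
ft_force: [0.4, -0.9, -0.0]
opening: 1.002
```

```bash
python3 - <<'E'
from h import *
go(573,-7,300,4.3)
E
```

```text
d [ 200.  -226.4   46.4] r [0.01 0.   1.  ] dist 306.0 t 0.98
```

Emit:
play_rows --increments '[{"dx": 26,"dy": -29,"dz": 6,"rx": 0,"ry": 0,"rz": 0.13},{"dx": 52,"dy": -59,"dz": 12,"rx": 0,"ry": 0,"rz": 0.26},{"dx": 79,"dy": -89,"dz": 18,"rx": 0,"ry": 0,"rz": 0.4},{"dx": 106,"dy": -120,"dz": 25,"rx": 0,"ry": 0,"rz": 0.53},{"dx": 132,"dy": -150,"dz": 31,"rx": 0,"ry": 0,"rz": 0.66},{"dx": 159,"dy": -180,"dz": 37,"rx": 0,"ry": 0,"rz": 0.8},{"dx": 185,"dy": -210,"dz": 43,"rx": 0,"ry": 0,"rz": 0.93},{"dx": 200,"dy": -226,"dz": 46,"rx": 0,"ry": 0,"rz": 1.0}]' --fingers 1

```text
t: 1.65
eef_pos: [574.3, -4.0, 299.6]
tcp_rot: [3.141, 0.001, 0.076]
ft_force: [-0.1, -0.9, 0.2]
opening: 0.998
```

```bash
python3 - <<'E'
from h import *
from cell import env,viewer
c=viewer.read_camera("wrist"); cv2.imwrite("pics/wrist1.png",c["image"][:,:,::-1])
print(c['rvec'],c['tvec'])
go(573,-7,193,4.3)
E
```

```text
[-2.13250632  1.97563912  0.29711162] [-48.28200856 544.56152094 460.97387463]
d [ -2.6   4.2 106.3] r [-0.    0.    0.02] dist 106.0 t 1.7
```

View pics/wrist1.png

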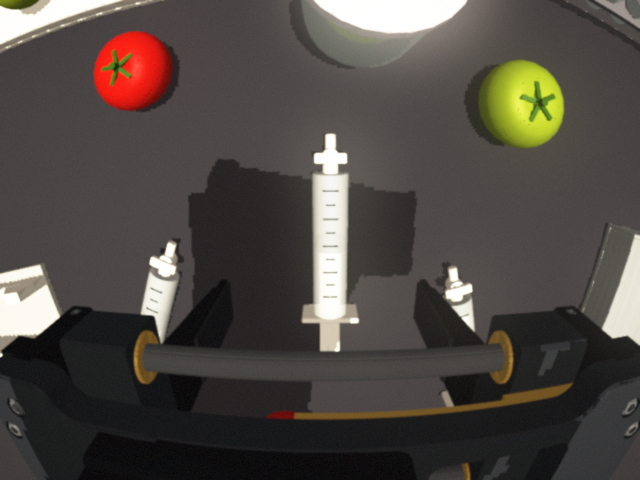

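The wrist picture shows the middle syringe centred between the fingers, with its nose at (330,134) and flange at (330,314). I'll check those pixels against the top-camera pose.

```bash
cat >> h.py <<'E'
def wp(u,v,z,c):
    r=R.from_rotvec(c['rvec']).as_matrix(); o=-r.T@np.array(c['tvec'])
    a=np.array([u-c['cx'],v-c['cy']]); rr=np.linalg.norm(a); th=rr/c['fx']
    d=r.T@np.array([*(a/rr*np.sin(th)),np.cos(th)]); return o+d*(z-o[2])/d[2]
E
python3 - <<'E'
from h import *
c=dict(fx=371.648,cx=322.96,cy=242.29,rvec=[-2.13250632,1.97563912,0.29711162],tvec=[-48.28200856,544.56152094,460.97387463])
a=wp(330,134,13,c);b=wp(330,315,13,c);print(a,b,R2y(a-b),np.linalg.norm(a-b),(a-83*(a-b)/np.linalg.norm(a-b)))
E
```

```text
[656.3192351   -3.16877061  13.        ] [514.75618209 -14.73351098  13.        ] 4.670305107059428 142.03464788140948 [573.59481838  -9.92679385  13.        ]
```

Emit:
play_rows --increments '[{"dx": -2,"dy": 4,"dz": 20,"rx": 0,"ry": 0,"rz": 0},{"dx": -2.6,"dy": 5,"dz": 45,"rx": 0,"ry": 0,"rz": 0},{"dx": -2.6,"dy": 5,"dz": 70,"rx": 0,"ry": 0,"rz": 0},{"dx": -2.6,"dy": 5,"dz": 88,"rx": 0,"ry": 0,"rz": 0},{"dx": -2.6,"dy": 5,"dz": 100,"rx": 0,"ry": 0,"rz": 0},{"dx": -2.6,"dy": 5,"dz": 105,"rx": 0,"ry": 0,"rz": 0},{"dx": -2.6,"dy": 5,"dz": 106,"rx": 0,"ry": 0,"rz": 0}]' --fingers 0.6

```text
t: 2.28
eef_pos: [573.1, -7.8, 192.6]
tcp_rot: [-3.141, 0.001, 0.077]
ft_force: [0.6, -0.1, 1.0]
opening: 0.611
```

```bash
python3 - <<'E'
from h import *
go(573,-8,193,4.4)
E
```

```text
d [-0.1  0.2 -0.4] r [-0.    0.01  0.  ] dist 0.0 t 2.28
```

Emit:
play_rows --increments '[{"dx": 0,"dy": 0,"dz": -0.4,"rx": 0,"ry": 0,"rz": 0},{"dx": 0,"dy": 0,"dz": -0.4,"rx": 0,"ry": 0,"rz": 0},{"dx": 0,"dy": 0,"dz": -0.4,"rx": 0,"ry": 0,"rz": 0},{"dx": 0,"dy": 0,"dz": -0.4,"rx": 0,"ry": 0,"rz": 0},{"dx": 0,"dy": 0,"dz": -0.4,"rx": 0,"ry": 0,"rz": 0},{"dx": 0,"dy": 0,"dz": -0.4,"rx": 0,"ry": 0,"rz": 0}]' --fingers 0

```text
t: 2.78
eef_pos: [573.1, -7.9, 193.5]
tcp_rot: [-3.141, 0.0, 0.077]
ft_force: [0.1, 0.1, 5.3]
opening: 0.268
```

Emit:
play_rows --increments '[{"dx": 0,"dy": 0,"dz": 0,"rx": 0,"ry": 0,"rz": 0},{"dx": 0,"dy": 0,"dz": -4,"rx": 0,"ry": 0,"rz": 0},{"dx": 0,"dy": 0,"dz": -15,"rx": 0,"ry": 0,"rz": 0},{"dx": 0,"dy": 0,"dz": -35,"rx": 0,"ry": 0,"rz": 0},{"dx": 0,"dy": 0,"dz": -60,"rx": 0,"ry": 0,"rz": 0},{"dx": 0,"dy": 0,"dz": -80,"rx": 0,"ry": 0,"rz": 0},{"dx": 0,"dy": 0,"dz": -95,"rx": 0,"ry": 0,"rz": 0},{"dx": 0,"dy": 0,"dz": -100,"rx": 0,"ry": 0,"rz": 0}]' --fingers 0

```text
t: 3.45
eef_pos: [573.3, -7.9, 296.6]
tcp_rot: [3.141, -0.003, 0.077]
ft_force: [0.1, 0.3, -1.3]
opening: 0.266
```

```bash
python3 - <<'E'
from h import *
from cell import env,viewer
c=viewer.read_camera("wrist"); cv2.imwrite("pics/wrist2.png",c["image"][:,:,::-1])
go(448.6,396.7,292,14.07)
E
```

```text
d [ -93.2 -413.     3.6] r [ 0.01 -0.03 -1.61] dist 423.0 t 3.5
```

View pics/wrist2.png

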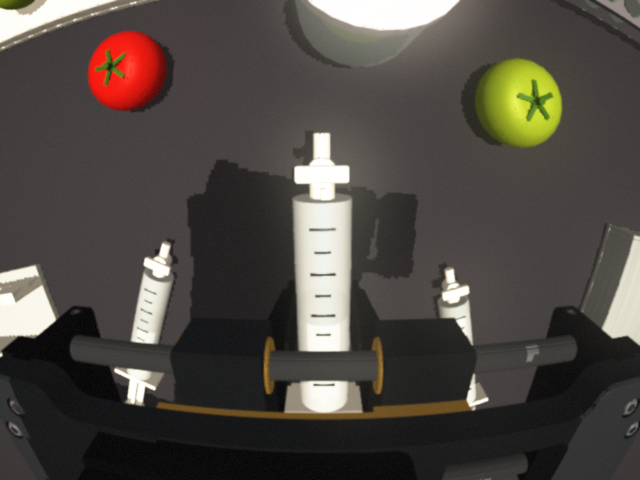

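The syringe is held level along the tool axis, with its barrel and flange visible at (322,300) and (322,400). Carrying it to lane 1.

Emit:
play_rows --increments '[{"dx": -2,"dy": -10,"dz": 0,"rx": 0,"ry": 0,"rz": -0.04},{"dx": -7,"dy": -30,"dz": 0,"rx": 0,"ry": 0,"rz": -0.12},{"dx": -14,"dy": -60,"dz": 0,"rx": 0,"ry": 0,"rz": -0.24},{"dx": -21,"dy": -93,"dz": 0,"rx": 0,"ry": 0,"rz": -0.36},{"dx": -29,"dy": -127,"dz": 0,"rx": 0,"ry": 0,"rz": -0.5},{"dx": -36,"dy": -161,"dz": 0,"rx": 0,"ry": 0,"rz": -0.63},{"dx": -44,"dy": -195,"dz": 0,"rx": 0,"ry": 0,"rz": -0.76},{"dx": -51,"dy": -228,"dz": 0,"rx": 0,"ry": 0,"rz": -0.9}]' --fingers 0

```text
t: 4.17
eef_pos: [503.5, 217.6, 294.9]
tcp_rot: [3.141, -0.001, 0.172]
ft_force: [0.7, 0.2, -0.4]
opening: 0.271
```

```bash
python3 - <<'E'
from h import *
go(448.6,396.7,292,14.07)
E
```

```text
d [ -23.3 -185.9    2.7] r [ 0.01 -0.01 -0.7 ] dist 187.0 t 4.17
```

Emit:
play_rows --increments '[{"dx": -4,"dy": -32,"dz": 0,"rx": 0,"ry": 0,"rz": -0.12},{"dx": -8,"dy": -64,"dz": 0,"rx": 0,"ry": 0,"rz": -0.24},{"dx": -12,"dy": -96,"dz": 0,"rx": 0,"ry": 0,"rz": -0.36},{"dx": -16,"dy": -127,"dz": 0,"rx": 0,"ry": 0,"rz": -0.48},{"dx": -19,"dy": -155,"dz": 0,"rx": 0,"ry": 0,"rz": -0.59},{"dx": -22,"dy": -175,"dz": 0,"rx": 0,"ry": 0,"rz": -0.66},{"dx": -23,"dy": -184,"dz": 0,"rx": 0,"ry": 0,"rz": -0.7},{"dx": -23.3,"dy": -186,"dz": 0,"rx": 0,"ry": 0,"rz": -0.7}]' --fingers 0

```text
t: 4.83
eef_pos: [447.5, 398.2, 293.7]
tcp_rot: [3.14, 0.0, 0.248]
ft_force: [-0.7, -0.8, -1.0]
opening: 0.268
```

```bash
python3 - <<'E'
from h import *
from cell import env,viewer
for n in ["wrist","top","scene"]:
    c=viewer.read_camera(n); im=c["image"][:,:,::-1]; cv2.imwrite(f"pics/{n}3.png",im)
    if n=="top": cv2.imwrite("pics/top3c.png",cv2.resize(im[200:320,90:240],None,fx=4,fy=4,interpolation=cv2.INTER_CUBIC))
    if n=="scene": cv2.imwrite("pics/scene3c.png",cv2.resize(im[100:250,310:470],None,fx=4,fy=4,interpolation=cv2.INTER_CUBIC))
    if n=="wrist": print(c['rvec'],c['tvec'])
go(448.6,396.7,224,14.07)
E
```

```text
[-2.28261114  1.77655675  0.26524711] [275.03101338 507.28134964 443.92042983]
d [ 0.  -0.7 70.2] r [ 0.01 -0.   -0.  ] dist 70.0 t 4.98
```

View pics/wrist3.png

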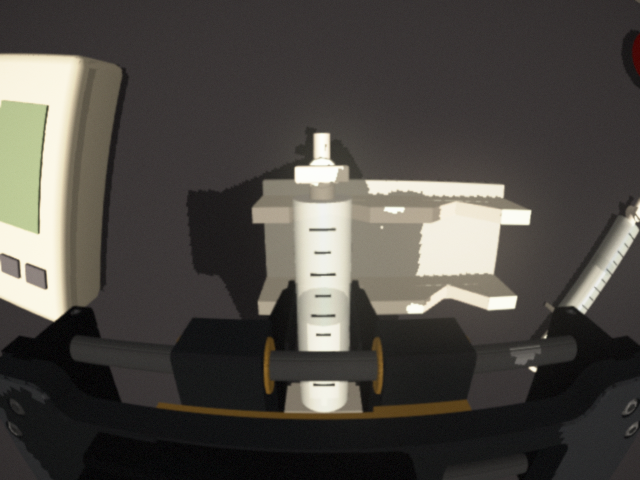

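View pics/scene3c.png

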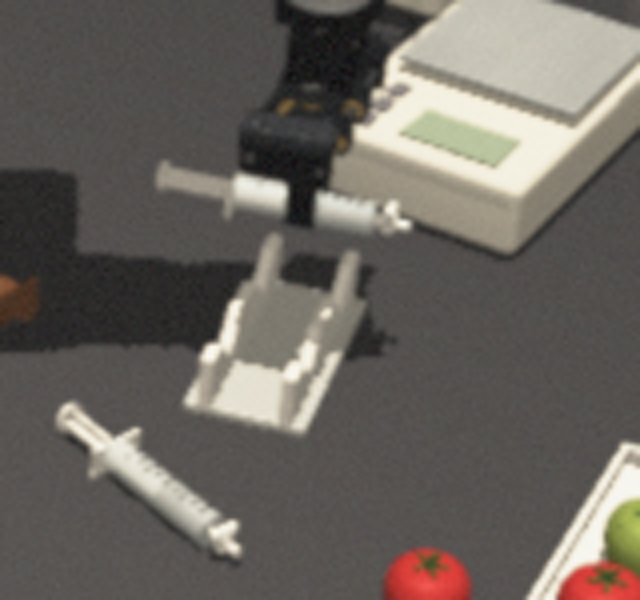

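```bash
python3 - <<'E'
from h import *
c=dict(fx=371.648,cx=322.96,cy=242.29,rvec=[-2.28261114,1.77655675,0.26524711],tvec=[275.03101338,507.28134964,443.92042983])
for z in (51,):
    a=wp(529,212,z,c)[:2];b=wp(515,298,z,c)[:2]; print(a,b,'len',np.linalg.norm(a-b))
print('top: ',[513.2,270.1],[451.2,255.3])
for z in (40,70): print('scale edge',bp(82,215,z)[:2],bp(80,295,z)[:2])
E
```

```text
[518.01071429 269.54899516] [455.40327556 253.59661121] len 64.60781637697357
top:  [513.2, 270.1] [451.2, 255.3]
scale edge [547.54320833 572.54482094] [350.0688686  568.85565987]
scale edge [543.34789728 558.80689206] [350.48495545 555.20387985]
```

```bash
python3 - <<'E'
import cv2
im=cv2.imread('pics/wrist3.png'); cv2.imwrite("pics/w3c.png",cv2.resize(im[150:350,235:550],None,fx=2.5,fy=2.5,interpolation=cv2.INTER_CUBIC))
E
```

```text
(no output)
```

View pics/w3c.png

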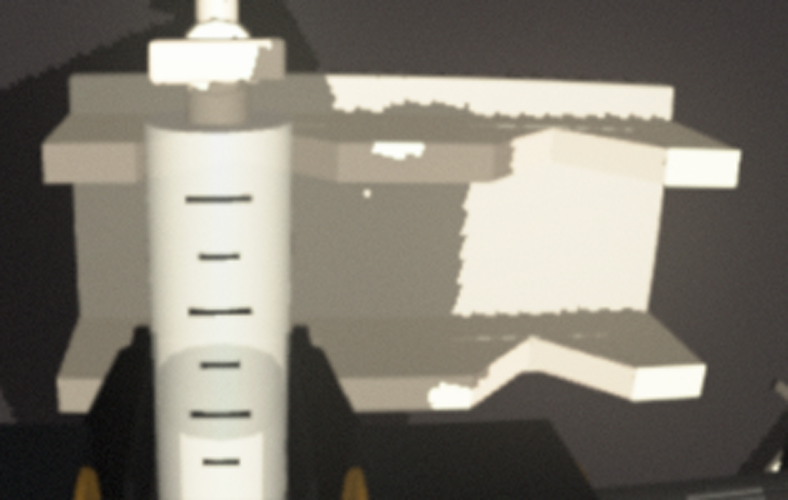

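View pics/top3c.png

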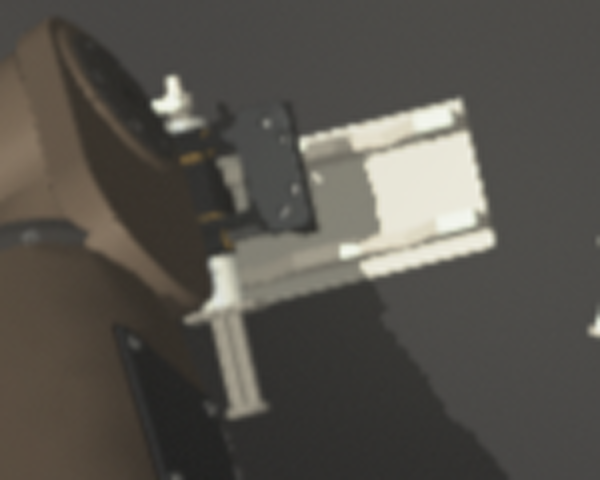

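```bash
python3 - <<'E'
from h import *
c=dict(fx=371.648,cx=322.96,cy=242.29,rvec=[-2.28261114,1.77655675,0.26524711],tvec=[275.03101338,507.28134964,443.92042983])
q=np.array([wp(u,v,51,c)[:2] for u,v in [(252.6,215),(530,217),(259,307),(516.6,302.8)]])
print(q,q.mean(0),np.linalg.norm(q[0]-q[1]),np.linalg.norm(q[2]-q[3]),R2y(q[0]-q[1]+q[2]-q[3]))
m=q.mean(0);t=np.radians(14.1);print(m+45*np.array([-np.sin(t),np.cos(t)]),m-45*np.array([-np.sin(t),np.cos(t)]))
E
```

```text
[[468.8257037  447.94103495]
 [514.96107094 267.34764877]
 [407.18173927 431.86059279]
 [452.02645034 250.32179267]] [460.74874106 349.36776729] 186.39324891370447 186.99567924944085 104.10279201887667
[449.78606553 393.01200798] [471.71141659 305.72352661]
```

```bash
python3 - <<'E'
from h import *
c=dict(fx=371.648,cx=322.96,cy=242.29,rvec=[-2.28261114,1.77655675,0.26524711],tvec=[275.03101338,507.28134964,443.92042983])
rt=R.from_euler('xyz',[np.pi,0,.248]); p=np.array([448.4,397.5,294.2])
for u,v in [(321.5,140),(323,200),(323,400)]: print(rt.inv().apply(wp(u,v,113.7,c)-p))
E
```

```text
[ 79.37492582  -0.84374831 180.5       ]
[ 53.12154877  -0.19379193 180.5       ]
[-5.85298611e+01 -1.47631710e-01  1.80500000e+02]
```

The top and wrist estimates of lane 1 differ by about 3 mm in y. The held barrel reads true in the wrist view, so I'll aim between the two, and the V will centre it.

```bash
python3 - <<'E'
from h import *
go(449,395,227,14.1)
E
```

```text
d [ 0.   1.  67.2] r [ 0.01 -0.   -0.01] dist 67.0 t 4.98
```

Emit:
play_rows --increments '[{"dx": 0,"dy": 1,"dz": 12,"rx": 0,"ry": 0,"rz": 0},{"dx": 0,"dy": 1,"dz": 26,"rx": 0,"ry": 0,"rz": 0},{"dx": 0,"dy": 1,"dz": 40,"rx": 0,"ry": 0,"rz": 0},{"dx": 0,"dy": 1,"dz": 52,"rx": 0,"ry": 0,"rz": 0},{"dx": 0,"dy": 1,"dz": 60,"rx": 0,"ry": 0,"rz": 0},{"dx": 0,"dy": 1,"dz": 64,"rx": 0,"ry": 0,"rz": 0},{"dx": 0,"dy": 1,"dz": 66,"rx": 0,"ry": 0,"rz": 0},{"dx": 0,"dy": 1,"dz": 66,"rx": 0,"ry": 0,"rz": 0}]' --fingers 0

```text
t: 5.65
eef_pos: [449.1, 394.9, 228.2]
tcp_rot: [3.14, 0.0, 0.245]
ft_force: [0.1, 0.4, -1.5]
opening: 0.267
```

```bash
python3 - <<'E'
from h import *
from cell import env,viewer
s=env.state(); print(s['eef_pos'],s['ft_force'],s['moment'])
c=viewer.read_camera("wrist"); im=c["image"][:,:,::-1]; cv2.imwrite("pics/w4c.png",cv2.resize(im[150:420,200:520],None,fx=2.2,fy=2.2,interpolation=cv2.INTER_CUBIC))
c=viewer.read_camera("scene"); im=c["image"][:,:,::-1]; cv2.imwrite("pics/scene4c.png",cv2.resize(im[120:230,330:430],None,fx=5,fy=5,interpolation=cv2.INTER_CUBIC))
E
```

```text
[449.14088881 394.86064442 228.15740585] [ 0.1329894   0.37447432 -1.45272158] [-0.0227023   0.01626988 -0.03014585]
```

View pics/w4c.png

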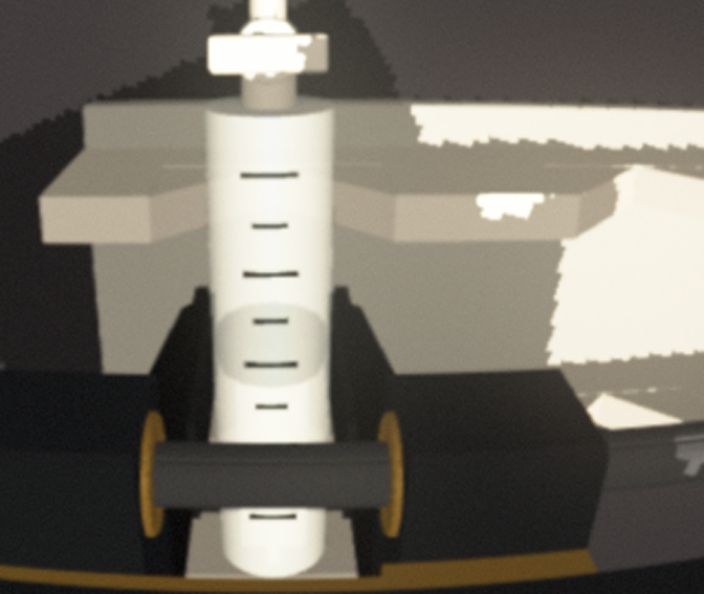

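View pics/scene4c.png

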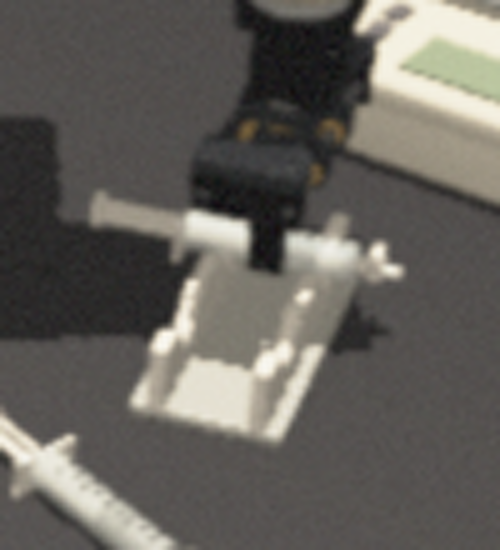

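In this crop the barrel centre is at u≈269 and the notch centre at ≈272, so it's well aligned. Lowering the last 3.5 mm and then opening.

Emit:
play_rows --increments '[{"dx": 0,"dy": 0,"dz": 2,"rx": 0,"ry": 0,"rz": 0},{"dx": 0,"dy": 0,"dz": 3.2,"rx": 0,"ry": 0,"rz": 0},{"dx": 0,"dy": 0,"dz": 3.6,"rx": 0,"ry": 0,"rz": 0},{"dx": 0,"dy": 0,"dz": 3.6,"rx": 0,"ry": 0,"rz": 0}]' --fingers 0

```text
t: 6.08
eef_pos: [449.1, 395.1, 225.4]
tcp_rot: [3.14, -0.001, 0.245]
ft_force: [0.3, -0.8, 2.0]
opening: 0.264
```

Emit:
play_rows --increments '[{"dx": 0,"dy": 0,"dz": 0,"rx": 0,"ry": 0,"rz": 0},{"dx": 0,"dy": 0,"dz": 0,"rx": 0,"ry": 0,"rz": 0},{"dx": 0,"dy": 0,"dz": 0,"rx": 0,"ry": 0,"rz": 0},{"dx": 0,"dy": 0,"dz": 0,"rx": 0,"ry": 0,"rz": 0},{"dx": 0,"dy": 0,"dz": 0,"rx": 0,"ry": 0,"rz": 0}]' --fingers 0.55

```text
t: 6.5
eef_pos: [449.1, 395.1, 225.4]
tcp_rot: [3.14, -0.001, 0.245]
ft_force: [-0.6, -0.1, -0.3]
opening: 0.532
```

Emit:
play_rows --increments '[{"dx": 0,"dy": 0,"dz": -8,"rx": 0,"ry": 0,"rz": 0},{"dx": 0,"dy": 0,"dz": -25,"rx": 0,"ry": 0,"rz": 0},{"dx": 0,"dy": 0,"dz": -50,"rx": 0,"ry": 0,"rz": 0},{"dx": 0,"dy": 0,"dz": -70,"rx": 0,"ry": 0,"rz": 0},{"dx": 0,"dy": 0,"dz": -75,"rx": 0,"ry": 0,"rz": 0}]' --fingers 0.55

```text
t: 6.92
eef_pos: [449.3, 395.4, 303.9]
tcp_rot: [-3.141, -0.006, 0.245]
ft_force: [-0.2, 0.4, 0.7]
opening: 0.549
```

```bash
python3 - <<'E'
from h import *
from cell import env,viewer
c=viewer.read_camera("wrist"); im=c["image"][:,:,::-1]; cv2.imwrite("pics/w5.png",im)
go(487,144,300,-18.1)
E
```

```text
d [-24.4 253.    3. ] r [-0.02 -0.05  5.36] dist 254.0 t 6.97
```

View pics/w5.png

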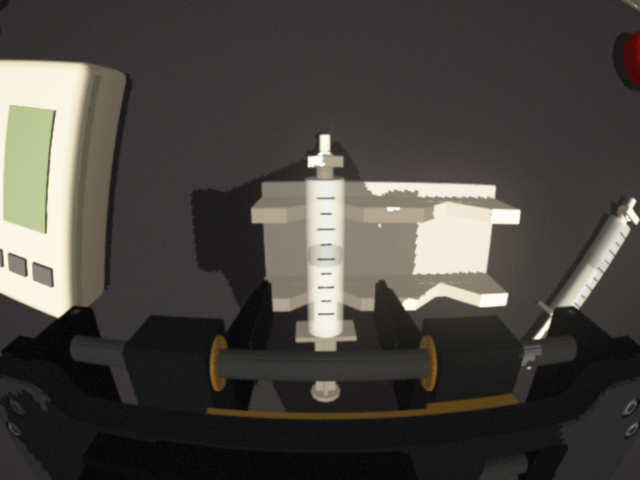

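The first syringe lies along the V at (325,255) with its flange outside the near plate and its nose past the far one. The left syringe is next.

Emit:
play_rows --increments '[{"dx": -2,"dy": 18,"dz": 0,"rx": 0,"ry": 0,"rz": 0.4},{"dx": -5,"dy": 50,"dz": 0,"rx": 0,"ry": 0,"rz": 1.1},{"dx": -8,"dy": 85,"dz": 0,"rx": 0,"ry": 0,"rz": 1.9},{"dx": -12,"dy": 122,"dz": 0,"rx": 0,"ry": 0,"rz": 2.7},{"dx": -16,"dy": 160,"dz": 0,"rx": 0,"ry": 0,"rz": 3.5},{"dx": -20,"dy": 198,"dz": 0,"rx": 0,"ry": 0,"rz": 4.3},{"dx": -23,"dy": 232,"dz": 2,"rx": 0,"ry": -0.05,"rz": 5.0},{"dx": -24,"dy": 252,"dz": 3,"rx": 0,"ry": -0.05,"rz": 5.35}]' --fingers 0.8

```text
t: 7.63
eef_pos: [487.0, 142.2, 299.2]
tcp_rot: [-3.141, 0.002, -0.321]
ft_force: [0.5, 0.5, 0.0]
opening: 0.797
```

```bash
python3 - <<'E'
from h import *
from cell import env,viewer
go(487,144,193.5,-18.1)
c=viewer.read_camera("wrist"); im=c["image"][:,:,::-1]; cv2.imwrite("pics/w6.png",im); np.save('w6.npy',np.r_[c['rvec'],c['tvec']])
go(487,144,193.5,-18.1)
E
```

```text
d [ -0.4  -1.6 105.7] r [-0.01  0.02 -0.05] dist 106.0 t 7.63
d [ -1.4  -2.9 105.5] r [-0.    0.02 -0.07] dist 106.0 t 7.68
```

View pics/w6.png

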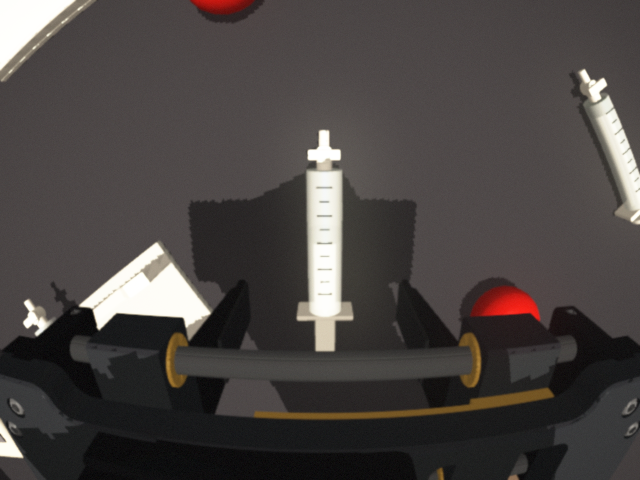

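```bash
python3 - <<'E'
from h import *
a=np.load('w6.npy')
c=dict(fx=371.648,cx=322.96,cy=242.29,rvec=a[:3],tvec=a[3:])
a=wp(323.5,131,13,c);b=wp(325,312,13,c);n=np.linalg.norm(a-b);print(a,b,R2y(a-b),n,(a-83*(a-b)/n))
go(487,142.5,193.5,-18.3)
E
```

```text
[566.29492107 115.53211441  13.        ] [431.84409366 158.80908802  13.        ] -17.84230607088559 141.2441908061021 [487.28693772 140.96316959  13.        ]
d [ -1.   -1.5 105.5] r [-0.    0.02 -0.03] dist 106.0 t 7.68
```

Emit:
play_rows --increments '[{"dx": -1,"dy": -1,"dz": 20,"rx": 0,"ry": 0,"rz": -0.05},{"dx": -1,"dy": -1,"dz": 45,"rx": 0,"ry": 0,"rz": -0.05},{"dx": -1,"dy": -1,"dz": 70,"rx": 0,"ry": 0,"rz": -0.05},{"dx": -1,"dy": -1,"dz": 88,"rx": 0,"ry": 0,"rz": -0.05},{"dx": -1,"dy": -1,"dz": 100,"rx": 0,"ry": 0,"rz": -0.05},{"dx": -1,"dy": -1,"dz": 104.5,"rx": 0,"ry": 0,"rz": -0.05},{"dx": -1,"dy": -1,"dz": 105.5,"rx": 0,"ry": 0,"rz": -0.05},{"dx": -1,"dy": -1,"dz": 105.5,"rx": 0,"ry": 0,"rz": -0.05}]' --fingers 0.6

```text
t: 8.35
eef_pos: [486.8, 142.1, 193.4]
tcp_rot: [-3.141, 0.002, -0.317]
ft_force: [0.1, 0.0, 0.1]
opening: 0.6
```

Emit:
play_rows --increments '[{"dx": 0,"dy": 0,"dz": 0,"rx": 0,"ry": 0,"rz": 0},{"dx": 0,"dy": 0,"dz": 0,"rx": 0,"ry": 0,"rz": 0},{"dx": 0,"dy": 0,"dz": 0,"rx": 0,"ry": 0,"rz": 0},{"dx": 0,"dy": 0,"dz": 0,"rx": 0,"ry": 0,"rz": 0},{"dx": 0,"dy": 0,"dz": 0,"rx": 0,"ry": 0,"rz": 0},{"dx": 0,"dy": 0,"dz": 0,"rx": 0,"ry": 0,"rz": 0}]' --fingers 0

```text
t: 8.85
eef_pos: [486.8, 142.1, 193.7]
tcp_rot: [-3.141, 0.002, -0.317]
ft_force: [-0.5, -0.2, 3.4]
opening: 0.273
```

Emit:
play_rows --increments '[{"dx": 0,"dy": 0,"dz": -1,"rx": 0,"ry": 0,"rz": 0},{"dx": 0,"dy": 0,"dz": -5,"rx": 0,"ry": 0,"rz": 0},{"dx": 0,"dy": 0,"dz": -15,"rx": 0,"ry": 0,"rz": 0},{"dx": 0,"dy": 0,"dz": -35,"rx": 0,"ry": 0,"rz": 0},{"dx": 0,"dy": 0,"dz": -60,"rx": 0,"ry": 0,"rz": 0},{"dx": 0,"dy": 0,"dz": -80,"rx": 0,"ry": 0,"rz": 0},{"dx": 0,"dy": 0,"dz": -95,"rx": 0,"ry": 0,"rz": 0},{"dx": 0,"dy": 0,"dz": -100,"rx": 0,"ry": 0,"rz": 0}]' --fingers 0

```text
t: 9.52
eef_pos: [487.1, 142.1, 296.5]
tcp_rot: [-3.139, -0.001, -0.317]
ft_force: [-0.1, 0.3, 0.1]
opening: 0.27
```

```bash
python3 - <<'E'
from h import *
go(471,307.7,293,14.1)
E
```

```text
d [ -67.  -152.3    3.7] r [-0.02 -0.02 -5.38] dist 166.0 t 9.52
```

Emit:
play_rows --increments '[{"dx": -4,"dy": -8,"dz": 0,"rx": 0,"ry": 0,"rz": -0.3},{"dx": -12,"dy": -28,"dz": 0,"rx": 0,"ry": 0,"rz": -1.0},{"dx": -24,"dy": -54,"dz": 0,"rx": 0,"ry": 0,"rz": -1.9},{"dx": -36,"dy": -82,"dz": 0,"rx": 0,"ry": 0,"rz": -2.9},{"dx": -48,"dy": -109,"dz": 0,"rx": 0,"ry": 0,"rz": -3.9},{"dx": -58,"dy": -133,"dz": 2,"rx": 0,"ry": 0,"rz": -4.7},{"dx": -65,"dy": -148,"dz": 3,"rx": 0,"ry": 0,"rz": -5.2},{"dx": -67,"dy": -152,"dz": 4,"rx": 0,"ry": 0,"rz": -5.38}]' --fingers 0

```text
t: 10.18
eef_pos: [469.9, 310.0, 291.7]
tcp_rot: [-3.14, -0.001, 0.253]
ft_force: [-0.8, -0.4, -1.4]
opening: 0.264
```

Emit:
play_rows --increments '[{"dx": 0,"dy": 0,"dz": 0,"rx": 0,"ry": 0,"rz": 0},{"dx": 0,"dy": 0,"dz": 0,"rx": 0,"ry": 0,"rz": 0}]' --fingers 0

```text
t: 10.35
eef_pos: [469.6, 310.1, 291.0]
tcp_rot: [-3.141, 0.0, 0.253]
ft_force: [0.1, 0.5, -0.6]
opening: 0.272
```

```bash
python3 - <<'E'
from h import *
go(471,307.7,228.5,14.1)
E
```

```text
d [ 0.8  2.7 62.5] r [-0.01  0.    0.06] dist 63.0 t 10.35
```

Emit:
play_rows --increments '[{"dx": 0.8,"dy": 2.7,"dz": 10,"rx": 0,"ry": 0,"rz": 0.06},{"dx": 0.8,"dy": 2.7,"dz": 24,"rx": 0,"ry": 0,"rz": 0.06},{"dx": 0.8,"dy": 2.7,"dz": 38,"rx": 0,"ry": 0,"rz": 0.06},{"dx": 0.8,"dy": 2.7,"dz": 49,"rx": 0,"ry": 0,"rz": 0.06},{"dx": 0.8,"dy": 2.7,"dz": 56,"rx": 0,"ry": 0,"rz": 0.06},{"dx": 0.8,"dy": 2.7,"dz": 60,"rx": 0,"ry": 0,"rz": 0.06},{"dx": 0.8,"dy": 2.7,"dz": 61,"rx": 0,"ry": 0,"rz": 0.06},{"dx": 0.8,"dy": 2.7,"dz": 61,"rx": 0,"ry": 0,"rz": 0.06}]' --fingers 0

```text
t: 11.02
eef_pos: [471.1, 307.6, 230.0]
tcp_rot: [-3.141, 0.0, 0.246]
ft_force: [0.3, -0.1, -0.6]
opening: 0.266
```

```bash
python3 - <<'E'
from h import *
from cell import env,viewer
c=viewer.read_camera("wrist"); im=c["image"][:,:,::-1]; cv2.imwrite("pics/w7c.png",cv2.resize(im[120:440,160:500],None,fx=1.8,fy=1.8,interpolation=cv2.INTER_CUBIC))
go(471,307.7,224.5,14.1)
E
```

```text
d [-0.1 -0.1  5.8] r [-0.01 -0.    0.  ] dist 6.0 t 11.07
```

View pics/w7c.png

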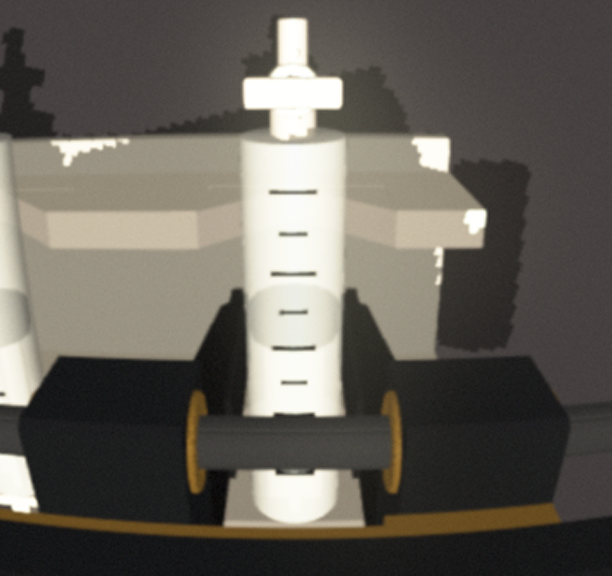

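The notch is centred at u≈297 and the barrel at ≈294, so a shift of under 1 mm lines them up. Lowering, then releasing.

Emit:
play_rows --increments '[{"dx": 0,"dy": 0.6,"dz": 2.5,"rx": 0,"ry": 0,"rz": 0},{"dx": 0,"dy": 0.6,"dz": 4.5,"rx": 0,"ry": 0,"rz": 0},{"dx": 0,"dy": 0.6,"dz": 5.5,"rx": 0,"ry": 0,"rz": 0},{"dx": 0,"dy": 0.6,"dz": 5.5,"rx": 0,"ry": 0,"rz": 0}]' --fingers 0

```text
t: 11.4
eef_pos: [471.3, 307.1, 225.2]
tcp_rot: [-3.141, -0.001, 0.246]
ft_force: [-1.0, -1.1, 3.9]
opening: 0.267
```

Emit:
play_rows --increments '[{"dx": 0,"dy": 0,"dz": 0,"rx": 0,"ry": 0,"rz": 0},{"dx": 0,"dy": 0,"dz": 0,"rx": 0,"ry": 0,"rz": 0},{"dx": 0,"dy": 0,"dz": 0,"rx": 0,"ry": 0,"rz": 0},{"dx": 0,"dy": 0,"dz": 0,"rx": 0,"ry": 0,"rz": 0},{"dx": 0,"dy": 0,"dz": 0,"rx": 0,"ry": 0,"rz": 0}]' --fingers 0.55

```text
t: 11.82
eef_pos: [471.3, 307.1, 225.2]
tcp_rot: [-3.141, -0.001, 0.247]
ft_force: [-0.0, 0.7, 1.0]
opening: 0.529
```

Emit:
play_rows --increments '[{"dx": 0,"dy": 0,"dz": -8,"rx": 0,"ry": 0,"rz": 0},{"dx": 0,"dy": 0,"dz": -25,"rx": 0,"ry": 0,"rz": 0},{"dx": 0,"dy": 0,"dz": -50,"rx": 0,"ry": 0,"rz": 0},{"dx": 0,"dy": 0,"dz": -70,"rx": 0,"ry": 0,"rz": 0},{"dx": 0,"dy": 0,"dz": -75,"rx": 0,"ry": 0,"rz": 0}]' --fingers 0.55

```text
t: 12.23
eef_pos: [471.6, 307.2, 303.5]
tcp_rot: [-3.14, -0.005, 0.247]
ft_force: [0.2, -0.5, 0.4]
opening: 0.55
```

```bash
python3 - <<'E'
from h import *
from cell import env,viewer
c=viewer.read_camera("wrist"); im=c["image"][:,:,::-1]; cv2.imwrite("pics/w8.png",im)
go(483,-136.5,300,19.8)
E
```

```text
d [-97.1 433.    1.7] r [-0.01 -0.05 -0.95] dist 444.0 t 12.28
```

View pics/w8.png

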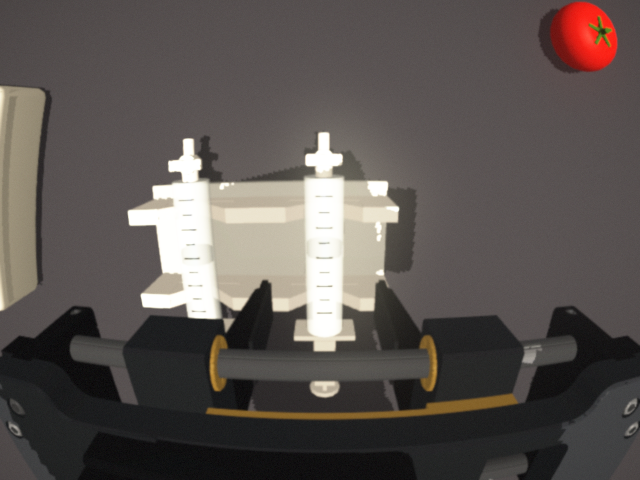

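Both sample syringes are seated, at (195,250) and (325,255). Next is the spent one.

Emit:
play_rows --increments '[{"dx": -5,"dy": 20,"dz": 0,"rx": 0,"ry": 0,"rz": -0.05},{"dx": -12,"dy": 52,"dz": 0,"rx": 0,"ry": 0,"rz": -0.12},{"dx": -20,"dy": 90,"dz": 0,"rx": 0,"ry": 0,"rz": -0.2},{"dx": -29,"dy": 129,"dz": 0,"rx": 0,"ry": 0,"rz": -0.28},{"dx": -38,"dy": 168,"dz": 0,"rx": 0,"ry": 0,"rz": -0.37},{"dx": -46,"dy": 207,"dz": 0,"rx": 0,"ry": 0,"rz": -0.45},{"dx": -55,"dy": 246,"dz": 0,"rx": 0,"ry": 0,"rz": -0.54},{"dx": -64,"dy": 285,"dz": 0,"rx": 0,"ry": 0,"rz": -0.62}]' --fingers 0.8

```text
t: 12.95
eef_pos: [478.5, 13.3, 301.5]
tcp_rot: [-3.14, -0.004, 0.312]
ft_force: [0.5, -0.4, -0.2]
opening: 0.799
```

```bash
python3 - <<'E'
from h import *
go(483,-136.5,300,19.8)
E
```

```text
d [-41.7 144.    1.1] r [-0.02 -0.04 -0.32] dist 150.0 t 12.95
```

Emit:
play_rows --increments '[{"dx": -11,"dy": 37,"dz": 0,"rx": 0,"ry": 0,"rz": -0.08},{"dx": -21,"dy": 73,"dz": 0,"rx": 0,"ry": 0,"rz": -0.16},{"dx": -31,"dy": 106,"dz": 0,"rx": 0,"ry": 0,"rz": -0.24},{"dx": -38,"dy": 131,"dz": 0,"rx": 0,"ry": 0,"rz": -0.3},{"dx": -41,"dy": 142,"dz": 0,"rx": 0,"ry": 0,"rz": -0.32},{"dx": -41.7,"dy": 144,"dz": 0,"rx": 0,"ry": 0,"rz": -0.32},{"dx": -41.7,"dy": 144,"dz": 0,"rx": 0,"ry": 0,"rz": -0.32}]' --fingers 0.8

```text
t: 13.53
eef_pos: [482.8, -136.4, 300.5]
tcp_rot: [-3.139, -0.003, 0.344]
ft_force: [0.1, -0.1, 0.6]
opening: 0.803
```

```bash
python3 - <<'E'
from h import *
from cell import env,viewer
c=viewer.read_camera("wrist"); im=c["image"][:,:,::-1]; cv2.imwrite("pics/w9.png",im); np.save('w9.npy',np.r_[c['rvec'],c['tvec']])
go(483,-137,193.5,19.8)
E
```

```text
d [ -0.6   1.5 107.2] r [-0.02 -0.03 -0.  ] dist 107.0 t 13.58
```

View pics/w9.png

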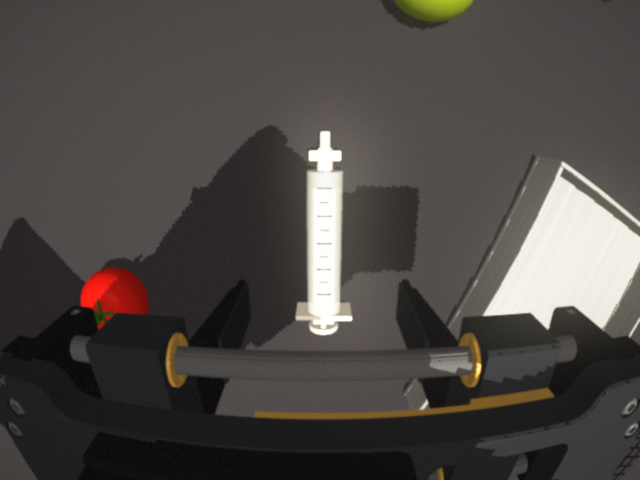

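The disc at (323,327) sits right behind the flange, which confirms the plunger is pushed home. The syringe is centred, so I'll go down and grip it.

Emit:
play_rows --increments '[{"dx": -0.6,"dy": 1,"dz": 20,"rx": 0,"ry": 0,"rz": 0},{"dx": -0.6,"dy": 1,"dz": 45,"rx": 0,"ry": 0,"rz": 0},{"dx": -0.6,"dy": 1,"dz": 70,"rx": 0,"ry": 0,"rz": 0},{"dx": -0.6,"dy": 1,"dz": 88,"rx": 0,"ry": 0,"rz": 0},{"dx": -0.6,"dy": 1,"dz": 101,"rx": 0,"ry": -0.03,"rz": 0},{"dx": -0.6,"dy": 1,"dz": 106,"rx": 0,"ry": -0.03,"rz": 0},{"dx": -0.6,"dy": 1,"dz": 107,"rx": 0,"ry": -0.03,"rz": 0},{"dx": -0.6,"dy": 1,"dz": 107,"rx": 0,"ry": -0.03,"rz": 0}]' --fingers 0.6

```text
t: 14.25
eef_pos: [483.0, -135.6, 193.9]
tcp_rot: [-3.139, -0.0, 0.347]
ft_force: [-0.3, -0.2, 0.6]
opening: 0.602
```

Emit:
play_rows --increments '[{"dx": 0,"dy": 0,"dz": 0,"rx": 0,"ry": 0,"rz": 0},{"dx": 0,"dy": 0,"dz": 0,"rx": 0,"ry": 0,"rz": 0},{"dx": 0,"dy": 0,"dz": 0,"rx": 0,"ry": 0,"rz": 0},{"dx": 0,"dy": 0,"dz": 0,"rx": 0,"ry": 0,"rz": 0},{"dx": 0,"dy": 0,"dz": 0,"rx": 0,"ry": 0,"rz": 0},{"dx": 0,"dy": 0,"dz": 0,"rx": 0,"ry": 0,"rz": 0}]' --fingers 0

```text
t: 14.75
eef_pos: [483.0, -135.7, 194.2]
tcp_rot: [-3.139, -0.001, 0.347]
ft_force: [0.4, 0.7, 3.3]
opening: 0.266
```

Emit:
play_rows --increments '[{"dx": 0,"dy": 0,"dz": -1,"rx": 0,"ry": 0,"rz": 0},{"dx": 0,"dy": 0,"dz": -5,"rx": 0,"ry": 0,"rz": 0},{"dx": 0,"dy": 0,"dz": -15,"rx": 0,"ry": 0,"rz": 0},{"dx": 0,"dy": 0,"dz": -35,"rx": 0,"ry": 0,"rz": 0},{"dx": 0,"dy": 0,"dz": -60,"rx": 0,"ry": 0,"rz": 0},{"dx": 0,"dy": 0,"dz": -80,"rx": 0,"ry": 0,"rz": 0},{"dx": 0,"dy": 0,"dz": -95,"rx": 0,"ry": 0,"rz": 0},{"dx": 0,"dy": 0,"dz": -100,"rx": 0,"ry": 0,"rz": 0}]' --fingers 0

```text
t: 15.42
eef_pos: [483.1, -135.9, 296.9]
tcp_rot: [3.141, -0.003, 0.347]
ft_force: [0.1, -0.4, -0.7]
opening: 0.269
```

```bash
python3 - <<'E'
from h import *
go(480,-364,293,-4)
E
```

```text
d [-80.4 213.4   3.7] r [-0.   -0.03  3.98] dist 228.0 t 15.42
```

Emit:
play_rows --increments '[{"dx": -4,"dy": 11,"dz": 0,"rx": 0,"ry": 0,"rz": 0.2},{"dx": -14,"dy": 36,"dz": 0,"rx": 0,"ry": 0,"rz": 0.7},{"dx": -28,"dy": 74,"dz": 0,"rx": 0,"ry": 0,"rz": 1.4},{"dx": -42,"dy": 112,"dz": 0,"rx": 0,"ry": 0,"rz": 2.1},{"dx": -56,"dy": 149,"dz": 0,"rx": 0,"ry": 0,"rz": 2.8},{"dx": -69,"dy": 183,"dz": 0,"rx": 0,"ry": 0,"rz": 3.4},{"dx": -77,"dy": 206,"dz": 2,"rx": 0,"ry": 0,"rz": 3.85},{"dx": -80,"dy": 213,"dz": 3,"rx": 0,"ry": 0,"rz": 3.98}]' --fingers 0

```text
t: 16.08
eef_pos: [479.4, -367.7, 292.5]
tcp_rot: [-3.141, -0.003, -0.077]
ft_force: [0.3, -0.1, -0.8]
opening: 0.269
```

```bash
python3 - <<'E'
from h import *
from cell import env,viewer
c=viewer.read_camera("wrist"); im=c["image"][:,:,::-1]; cv2.imwrite("pics/w10.png",im)
c=viewer.read_camera("top"); im=c["image"][:,:,::-1]; cv2.imwrite("pics/t10.png",im)
go(480,-364,200,-4)
E
```

```text
d [ 0.3 -0.8 92.4] r [-0.02 -0.02 -0.03] dist 92.0 t 16.18
```

View pics/w10.png

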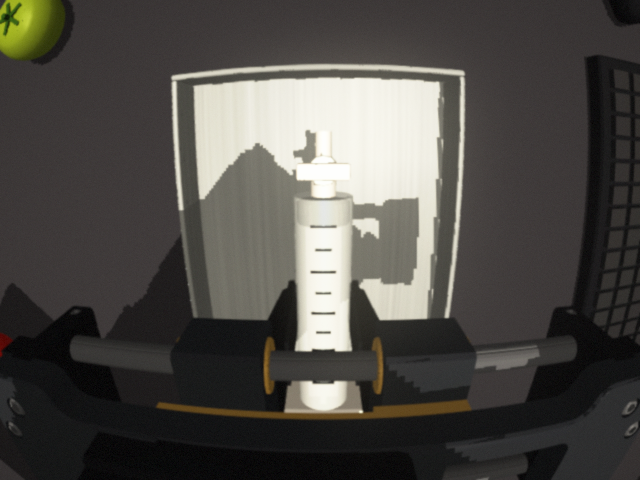

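View pics/t10.png

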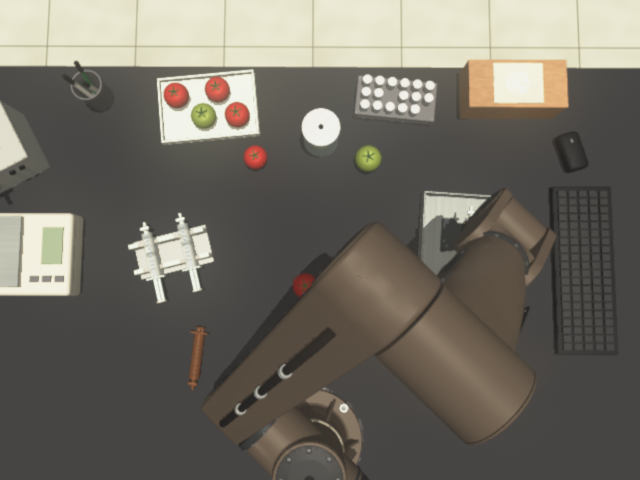

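The syringe is centred over the tray in the wrist view, with both racked ones seen in the top view at (152,262) and (190,253). Lowering.

Emit:
play_rows --increments '[{"dx": 0,"dy": -1,"dz": 18,"rx": 0,"ry": 0,"rz": 0},{"dx": 0,"dy": -1,"dz": 40,"rx": 0,"ry": 0,"rz": 0},{"dx": 0,"dy": -1,"dz": 60,"rx": 0,"ry": 0,"rz": 0},{"dx": 0,"dy": -1,"dz": 76,"rx": 0,"ry": 0,"rz": 0},{"dx": 0,"dy": -1,"dz": 86,"rx": 0,"ry": -0.02,"rz": 0},{"dx": 0,"dy": -1,"dz": 89,"rx": 0,"ry": -0.02,"rz": 0},{"dx": 0,"dy": -1,"dz": 90,"rx": 0,"ry": -0.02,"rz": 0},{"dx": 0,"dy": -1,"dz": 90,"rx": 0,"ry": -0.02,"rz": 0}]' --fingers 0

```text
t: 16.85
eef_pos: [479.9, -363.6, 202.9]
tcp_rot: [-3.14, 0.0, -0.072]
ft_force: [0.7, 0.1, -1.1]
opening: 0.267
```

Emit:
play_rows --increments '[{"dx": 0,"dy": 0,"dz": 1.5,"rx": 0,"ry": 0,"rz": 0},{"dx": 0,"dy": 0,"dz": 2.5,"rx": 0,"ry": 0,"rz": 0},{"dx": 0,"dy": 0,"dz": 3,"rx": 0,"ry": 0,"rz": 0},{"dx": 0,"dy": 0,"dz": 3,"rx": 0,"ry": 0,"rz": 0}]' --fingers 0

```text
t: 17.18
eef_pos: [479.9, -363.6, 200.2]
tcp_rot: [-3.14, -0.0, -0.072]
ft_force: [-0.9, -0.0, -1.2]
opening: 0.266
```

Emit:
play_rows --increments '[{"dx": 0,"dy": 0,"dz": 0.8,"rx": 0,"ry": 0,"rz": 0},{"dx": 0,"dy": 0,"dz": 1.6,"rx": 0,"ry": 0,"rz": 0},{"dx": 0,"dy": 0,"dz": 2.2,"rx": 0,"ry": 0,"rz": 0},{"dx": 0,"dy": 0,"dz": 2.2,"rx": 0,"ry": 0,"rz": 0}]' --fingers 0

```text
t: 17.52
eef_pos: [479.9, -363.6, 198.2]
tcp_rot: [-3.14, -0.0, -0.072]
ft_force: [-0.7, 0.1, 2.0]
opening: 0.267
```

Slight contact (≈ +3 N), so I'll release and retreat.

Emit:
play_rows --increments '[{"dx": 0,"dy": 0,"dz": 0,"rx": 0,"ry": 0,"rz": 0},{"dx": 0,"dy": 0,"dz": 0,"rx": 0,"ry": 0,"rz": 0},{"dx": 0,"dy": 0,"dz": 0,"rx": 0,"ry": 0,"rz": 0},{"dx": 0,"dy": 0,"dz": 0,"rx": 0,"ry": 0,"rz": 0},{"dx": 0,"dy": 0,"dz": 0,"rx": 0,"ry": 0,"rz": 0}]' --fingers 0.6

```text
t: 17.93
eef_pos: [479.9, -363.6, 198.1]
tcp_rot: [-3.14, -0.0, -0.072]
ft_force: [-0.0, 0.5, 0.4]
opening: 0.558
```

Emit:
play_rows --increments '[{"dx": 0,"dy": 0,"dz": -8,"rx": 0,"ry": 0,"rz": 0},{"dx": 0,"dy": 0,"dz": -25,"rx": 0,"ry": 0,"rz": 0},{"dx": 0,"dy": 0,"dz": -50,"rx": 0,"ry": 0,"rz": 0},{"dx": 0,"dy": 0,"dz": -80,"rx": 0,"ry": 0,"rz": 0},{"dx": 0,"dy": 0,"dz": -115,"rx": 0,"ry": 0,"rz": 0},{"dx": 0,"dy": 0,"dz": -150,"rx": 0,"ry": 0,"rz": 0},{"dx": 0,"dy": 0,"dz": -180,"rx": 0,"ry": 0,"rz": 0},{"dx": 0,"dy": 0,"dz": -190,"rx": 0,"ry": 0,"rz": 0}]' --fingers 0.6

```text
t: 18.6
eef_pos: [479.8, -363.8, 393.4]
tcp_rot: [3.139, -0.006, -0.072]
ft_force: [-0.4, 0.3, 0.5]
opening: 0.599
```

Emit:
play_rows --increments '[{"dx": -10,"dy": 30,"dz": 0,"rx": 0,"ry": 0,"rz": 0},{"dx": -20,"dy": 60,"dz": 0,"rx": 0,"ry": 0,"rz": 0},{"dx": -30,"dy": 90,"dz": 0,"rx": 0,"ry": 0,"rz": 0},{"dx": -45,"dy": 120,"dz": 0,"rx": 0,"ry": 0,"rz": 0},{"dx": -60,"dy": 145,"dz": 0,"rx": 0,"ry": 0,"rz": 0},{"dx": -70,"dy": 165,"dz": 0,"rx": 0,"ry": 0,"rz": 0},{"dx": -75,"dy": 175,"dz": 0,"rx": 0,"ry": 0,"rz": 0},{"dx": -75,"dy": 175,"dz": 0,"rx": 0,"ry": 0,"rz": 0}]' --fingers 0.6

```text
t: 19.27
eef_pos: [391.2, -534.4, 392.9]
tcp_rot: [3.139, -0.005, -0.074]
ft_force: [-0.5, -0.1, -0.6]
opening: 0.601
```

```bash
python3 - <<'E'
from h import *
from cell import env,viewer
c=viewer.read_camera("scene"); im=c["image"][:,:,::-1]; cv2.imwrite("pics/s11.png",im)
cv2.imwrite("pics/s11c.png",cv2.resize(im[140:230,330:430],None,fx=6,fy=6,interpolation=cv2.INTER_CUBIC))
c=viewer.read_camera("top"); im=c["image"][:,:,::-1]; cv2.imwrite("pics/t11.png",im)
cv2.imwrite("pics/t11c.png",cv2.resize(im[200:315,115:230],None,fx=5,fy=5,interpolation=cv2.INTER_CUBIC))
E
```

```text
(no output)
```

View pics/s11.png

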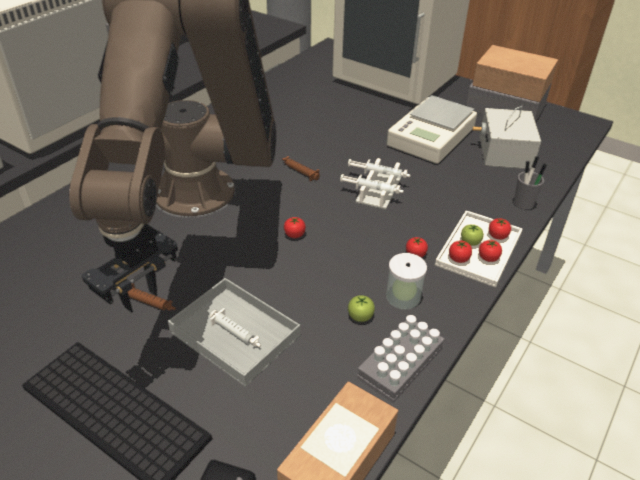

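View pics/s11c.png

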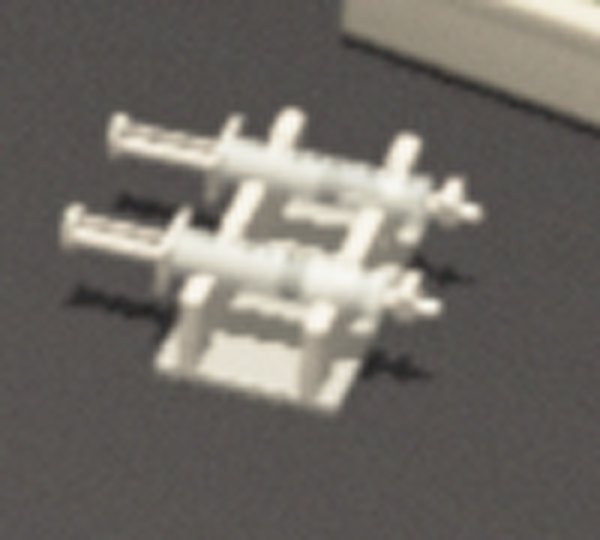

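View pics/t11.png

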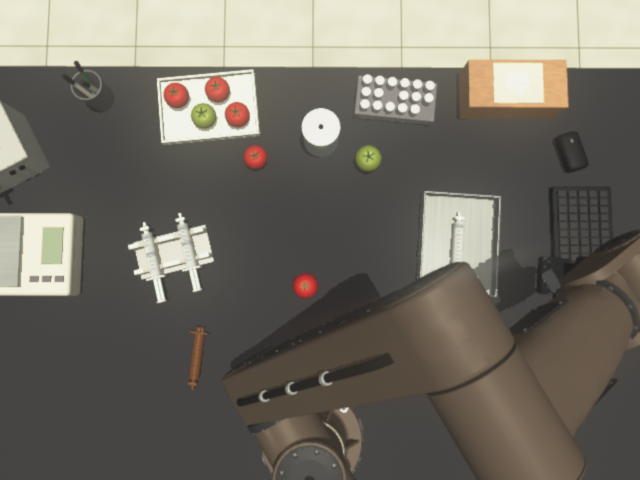

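View pics/t11c.png

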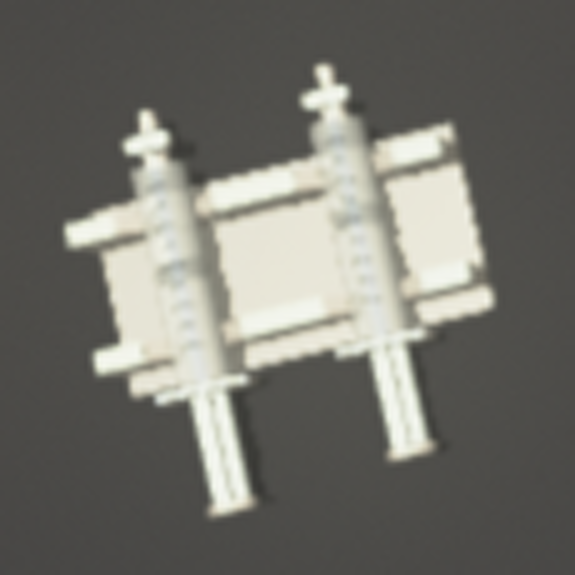

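```bash
python3 - <<'E'
from h import *
np.set_printoptions(precision=1,suppress=True)
m=np.array([459.5,353.]);t=np.radians(14.1)
for p in [[(147,112),(202,389),(233,508)],[(323,68),(381,343),(410,453)]]:
    q=np.array([bp(*crop(*a,5,115,200),44)[:2] for a in p]); d=q[0]-q[1];n=np.linalg.norm(d);d/=n;c=q[1]+57*d
    r=c-m; print(n,R2y(d),'in rack',r@[np.cos(t),np.sin(t)],r@[-np.sin(t),np.cos(t)],'plunger',(c-q[2])@d-71)
from cell import env; s=env.state(); print(s['t'],s['eef_pos'],s['ft_force'])
E
```

```text
139.99145004833915 12.98460488562557 in rack 1.0626281357810567 46.19808094743472 plunger 46.14036817930673
139.56584732012834 13.314276077809216 in rack 2.024452879962105 -43.47640505581197 plunger 41.7498175900664
19.3667 [ 392.7 -532.4  393.2] [2.  0.7 0.3]
```

Both racked syringes are seated within 2 mm, and their plungers read 46.1 and 41.7 mm against 46.0 and 41.4 mm before. I'll look once more at the tray, then hand in.

```bash
python3 - <<'E'
import cv2
im=cv2.imread('pics/s11.png'); cv2.imwrite("pics/s11d.png",cv2.resize(im[275:385,160:305],None,fx=5,fy=5,interpolation=cv2.INTER_CUBIC))
E
```

```text
(no output)
```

View pics/s11d.png

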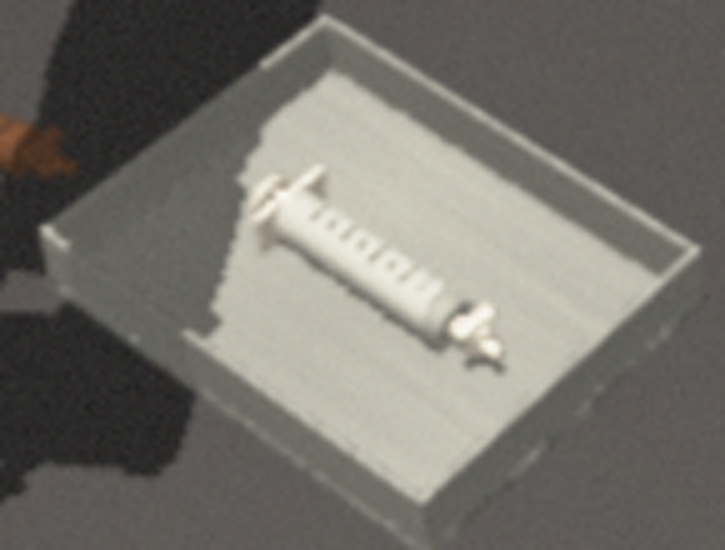

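The spent syringe lies flat in the middle of the tray (crop (375,265)), with its plunger home.

```bash
python3 - <<'E'
from cell import env
print(env.job_done())
E
```

```text
the job is handed in; nothing more can be done
None
```

All three syringes are where you asked, and I handed the job in at about 19.4 s of the 69 s allowed. I racked the two sample syringes first, then put the spent one flat in the middle of the tray.

- **Rack:** both sample syringes sit within about 2 mm of the nominal position. Their axes read 13.0° and 13.3°, against 14.1° for the rack.
- **Plungers:** the two sample plungers read 46.1 and 41.7 mm, compared with 46.0 and 41.4 mm before the move. The spent one still looks pushed home.
- **Everything else:** the tomatoes, jar and brown look-alikes showed no shift in the final pictures, though the arm hid the second look-alike in the top view. Force readings stayed around 5 N or less, and the gripper was clear of everything at the end.
- **Camera disagreement:** the top and wrist cameras differed by about 3 mm in y. I aimed between them and checked each rack placement in the wrist camera before letting go.
- **Refused call:** the first move call came back as "invalid input", and nothing moved.

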